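Check a coin guide on the sprung seat gauge

TASK

Arm the seat gauge by pressing the mushroom stop button fully down, then, with the button back up, twisting its head clockwise (seen from above) as far as it goes. Then take the brass funnel-shaped coin guide, keep it mouth down, set it over the gauge's sprung ball plunger and press it squarely down until its rim sits on the gauge's round stop plate. Finish while still gripping the guide and holding it against the stop with light, steady pressure; do not let go, and leave the other things on the shelf where they are.

Things in the scene. Friction and masses are not known exactly. Their poses are not given: they have to be found in the camera images.
- button_head (a point): Black mushroom stop button on a grey box 90 x 90 x 50 mm with a round steel collar 4 mm high on top. This point is the centre of the mushroom head: the head is a round disc 38 mm in diameter and 18 mm thick (9 mm above and below this point), with a white pointer line on its top, 74 to 92 mm above the shelf, on a 20 mm steel stem that leaves 20 mm free under it. z axis up.
- button_press (a joint): Depth of the mushroom button: 0 = up, 0.006 m = fully down; the spring takes about 3 N to start and 8 N when fully down and pushes it back up by itself.
- button_turn (a joint): Twist of the mushroom head about its vertical axis in rad: grows clockwise seen from above; ends at 1.05 (reset); it starts somewhere between 0 and 0.2; stiff (0.05 N m), stays where it is left.
- guide_center (a point): Brass coin guide, a funnel standing mouth down on the shelf, 70 mm tall, 0.18 kg or so. This point lies on its axis half-way up, 35 mm above the rim's underside. Rim 68 mm outside diameter (62 mm inside) up to 10 mm, then a 45 degree cone up to 32 mm, then an upright round spout 24 mm in diameter from 32 mm to the top at 70 mm, to be gripped. z axis points up the spout.
- coin_guide: The same brass coin guide; origin at the centre of the rim's underside, z axis up the spout.
- stop_center (a point): Centre of the flat top of the gauge's round steel stop plate (80 mm diameter), 40 mm above the shelf, on the plunger's axis. The gauge has an aluminium base 110 x 110 x 18 mm. z up.
- stop_plate: The gauge's round stop plate, the hard stop for the rim of the guide; origin at the centre of its underside, 22 mm below its top; fixed.
- plunger (a joint): Depth of the gauge's sprung plunger, an upright steel ball 34 mm in diameter on an 18 mm stem: 0 = up, its top then 46 mm above the stop plate; grows as it is pressed down, to 0.022 m at most. Spring about 5 N to start plus 0.4 N per mm. The ball wedges in the guide's cone: a centred guide first meets it with its rim about 12 mm above the stop plate, and sits on the stop plate with the plunger about 0.012 m down (10 N).
- lens_ring: Bystander: chrome lens ring lying flat, 54 mm outside diameter, 12 mm high. Origin under its centre.
- foot_pad: Bystander: grey rubber foot pad, 48 mm diameter, 14 mm high. Origin under its centre.
- coin_tube: Bystander: short straight brass tube standing up, 28 mm diameter, 30 mm high (not the guide). Origin under its centre.
- lens_cap: Bystander: black lens cap, 50 mm diameter, 11 mm high. Origin under its centre.
- filter_frame: Bystander: flat light filter frame 90 x 90 x 8 mm. Origin under its centre.
- screwdriver: Bystander: screwdriver 170 mm long, lying. Its x axis runs along it.
Things that resemble listed ones, but are neither listed nor needed, are in the scene too. There is more than one size of the coin_guide; the job needs the larger. What is shaped like the part that bears button_head but red is not meant.

How it is judged:
By the outcome, as a careful person would: the job done as asked, in the order asked, and still so for the second after the job is handed in, while the arm keeps its last pose, push and grip.
It also fails if it takes over 61 s, if anything falls off the work surface, if the arm or the gripper's body presses on something with over 40 N, if the wrist force passes 120 N, or if a joint passes its speed limit or range.

ROBOT

A 6-joint arm with a two-finger parallel gripper is mounted at the origin on the work surface. World frame = base frame: x ahead of the robot, y to its left, z up, the work surface at z = 0. Lengths are in m, angles in rad, forces in N, time in s.
With the tool pointing down it reaches from about 0.15 to 0.775 m from the base axis. Payload 6.1 kg.
Tool frame: the origin (TCP) lies midway between the tips of the shut fingers; the grasp point (between the pads) lies env.grip_depth behind it (env.grip_depth is the distance from the TCP to the grasp point, in m); z points along the fingers, y is the direction in which the jaws open and shut (so a half turn about z gives the same grasp; the last joint's range is limited). The gripper opens to 85 mm and grips with 20 to 120 N. Pads are 22 mm wide; open, the fingers measure 114 mm over their backs; the gripper's body (76 mm by 85 mm) begins 54 mm behind the grasp point. The pads swing forward as they close: fully open they stand 13 mm farther back than shut.
Start: joints at [1.213, 0.126, -0.04, 1.405, 0, 1.571], TCP at [0.184, 0.492, 0.231] pointing down, gripper open.
Joint ranges: [-2.72, 2.72], [-0.95, 1.95], [-1.27, 1.35], [-1.78, 2.02], [-1.46, 1.47], [-3.14, 3.14]. Speed limits (rad/s): [2.39, 2.39, 3.01, 3.14, 3.14, 3.14].

INTERFACE

Orientations are given as a unit quaternion [w, x, y, z].
In Python, from plant import env gives the robot as it stands.
- The arm moves only by the shell command python3 -m jog 'ROWS' [FORCE]. ROWS is text: rows parted by semicolons, each of 5 numbers parted by spaces: the shift along the tool's x, y, z in mm, then the turn about the tool's z in rad, then the finger opening in mm, from 0 to 85.4. In form: dx dy dz roll jaw; .... A call has 1 to 8 rows; each row shifts and turns the commanded pose from where the row before left it, along the tool's axes as they then stand; what a row does not reach is not made up. A row lasts 1/10 s, in which the tool goes at most 50 mm and 8.59 degrees, less where a joint would pass 70% of its speed; a pose out of reach is approached as far as the arm can. A call is refused whole if a number of a shift passes 50 or a number of a turn 0.15, either way. A call with a gripper value outside its range is refused whole. The fingers move at their own pace and stop on an object; FORCE is the grip in N (left out, the last holds). Time passes only in rows, so rows that do not move let the fingers close. It gives the time, the measured TCP pose, the force and the opening at its end, in the units of the state.
- env.get_state(): the state, without advancing time (a new reading comes with each control period).
- env.snapshot(name): name is "scene" or "side" or "wrist"; returns a dict with "img" (420x560x3 uint8, red, green, blue), "depth" (420x560 float32, m along the optical axis (not along the pixel's ray), 0 where there is no reading), "fx", "fy", "cx", "cy" (pixels), "camera_from_world" (4x4, takes a point from world to camera coordinates). Camera axes: x right, y up, looking along -z (the intrinsics and any distortion apply to the point x, -y, -z); pixel columns grow to the right and rows downward; lengths in m; the calibration is good to about 2 mm. A picture is of the moment at which its call begins.
- env.close_job(): hands the job in, once; it reports no verdict.
The state is a dict: "time_s": time; "joints": joint angles; "joint_vel": joint speeds; "joint_torque": joint torques, N m; "tool_pos": TCP position; "tool_rot": TCP orientation; "ft_force": force on the tool from outside, world axes, zero at the start; "moment": the same for the moment, N m; "gripper_width": finger opening in m.
Only numpy, scipy, OpenCV 4.12 (cv2) and the standard library are available. Lean on these libraries where they do the work, as an engineer would, in place of code of your own. Each camera call takes 0.05 s, during which the arm holds its last target.

## Working session

There is one attempt and no reset: what is moved stays moved. The work goes in short steps, Python scripts to look and compute and a shell command to move; the robot and the scene stay as the last step left them, time stands still between calls to the robot, and variables do not carry over. Pictures are saved under pics/ and viewed, and the job is handed in when it is done.

```bash
ls; mkdir -p pics
cat > h.py <<'E'
import numpy as np,cv2
from plant import env
def snap(n,f):
    s=env.snapshot(n); cv2.imwrite('pics/'+f+'.png',s['img'][:,:,::-1]); np.savez('pics/'+f+'.npz',**s); return s
E
python3 - <<'E'
from h import *
for n in ['scene','side','wrist']:
    s=snap(n,n+'0'); print(n,s['fx'],s['fy'],s['cx'],s['cy'],[k for k in s]); print(np.round(s['camera_from_world'],3).tolist())
print(env.get_state(),env.grip_depth)
E
```

```text
pics
scene 468.1144662814238 468.1144662814238 278.9920298994682 209.67442762441712 ['img', 'depth', 'fx', 'fy', 'cx', 'cy', 'camera_from_world']
[[0.198, 0.98, 0.002, -0.043], [-0.558, 0.111, 0.823, 0.243], [0.806, -0.164, 0.569, -1.708], [0.0, 0.0, 0.0, 1.0]]
side 482.8460434370099 482.8460434370099 290.0573172612582 209.65394715577457 ['img', 'depth', 'fx', 'fy', 'cx', 'cy', 'camera_from_world']
[[0.748, -0.664, 0.023, -0.479], [0.316, 0.386, 0.867, -0.239], [-0.584, -0.641, 0.498, -0.857], [0.0, 0.0, 0.0, 1.0]]
wrist 305.0172637992872 305.0172637992872 278.518049970048 212.6992449268286 ['img', 'depth', 'fx', 'fy', 'cx', 'cy', 'camera_from_world']
[[0.35, 0.937, -0.002, -0.522], [-0.891, 0.332, -0.309, 0.041], [-0.289, 0.11, 0.951, -0.381], [0.0, 0.0, 0.0, 1.0]]
{'time_s': 0.15, 'joints': array([ 1.21299229e+00,  1.26273862e-01, -4.03512447e-02,  1.40542268e+00,
       -8.87266164e-06,  1.57078941e+00]), 'joint_vel': array([ 1.11636974e-03, -2.14300078e-03,  3.66167090e-03,  7.48055254e-04,
        2.93492884e-05,  1.69572143e-03]), 'joint_torque': array([ 7.69581766e-04, -4.36277139e+01,  3.53148973e+01,  1.36346271e-02,
        9.06997400e-06,  4.86034125e-06]), 'tool_pos': array([0.18375684, 0.4914552 , 0.2307017 ]), 'tool_rot': array([-1.06984860e-04,  1.77945781e-01,  9.84040094e-01, -6.16532680e-04]), 'ft_force': array([-0.08875141, -0.55450707, -0.15756907]), 'moment': array([-0.01504159,  0.04121686, -0.01052136]), 'gripper_width': 0.08546953665022719} 0.0187
```

View pics/scene0.png

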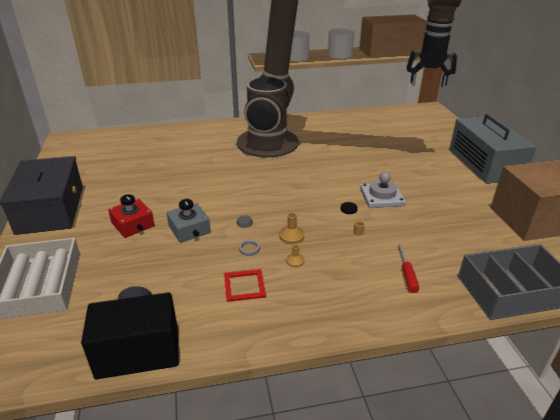

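View pics/side0.png

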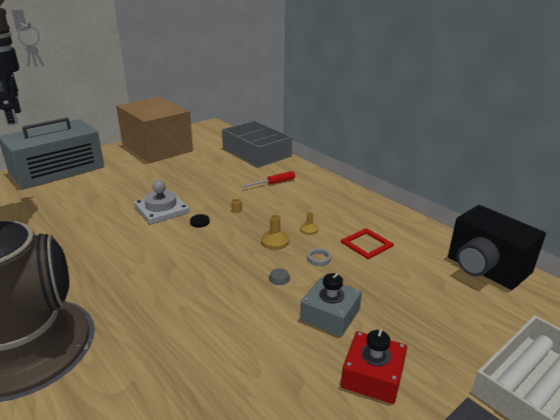

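View pics/wrist0.png

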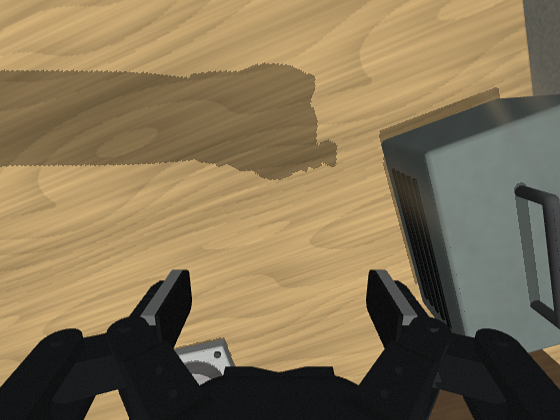

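Scene view: grey button's head at (187,205), large guide spout at (292,222), gauge ball at (384,178). Side view: head (333,282), guide (275,225), ball (159,187). The small guide (295,255) and the red box (130,205) are decoys.

```bash
cat >> h.py <<'E'
def load(f): return dict(np.load('pics/'+f+'.npz'))
def ray(s,u,v):
    T=s['camera_from_world'];R=T[:3,:3];c=-R.T@T[:3,3]
    d=R.T@np.array([(u-s['cx'])/s['fx'],-(v-s['cy'])/s['fy'],-1]);return c,d
def onz(s,u,v,z):
    c,d=ray(s,u,v);return c+d*(z-c[2])/d[2]
def cloud(s,box):
    u0,v0,u1,v1=box;vv,uu=np.mgrid[v0:v1,u0:u1];D=s['depth'][v0:v1,u0:u1]
    T=s['camera_from_world'];R=T[:3,:3];c=-R.T@T[:3,3]
    P=np.stack([(uu-s['cx'])/s['fx']*D,-(vv-s['cy'])/s['fy']*D,-D],-1)
    W=P@R+c; return W,s['img'][v0:v1,u0:u1],D>0
def proj(s,p):
    T=s['camera_from_world'];q=T[:3,:3]@np.array(p)+T[:3,3]
    return s['cx']-s['fx']*q[0]/q[2]*1, s['cy']+s['fy']*q[1]/q[2]
E
python3 - <<'E'
from h import *
B={'scene0':dict(btn=(165,190,212,242),guide=(276,208,308,246),gauge=(358,166,410,210)),
'side0':dict(btn=(298,268,362,332),guide=(258,210,294,252),gauge=(132,176,192,222))}
for f in B:
  s=load(f); tiles=[]
  for k,b in B[f].items():
    W,I,ok=cloud(s,b); h=W[...,2]; print(f,k,'zmax',np.percentile(h[ok],[2,50,98,100]).round(4))
    bands={'btn':[(.075,.095),(.046,.052)],'guide':[(.036,.075),(.003,.075)],'gauge':[(.066,.09),(.036,.044)]}[k]
    for lo,hi in bands:
      m=ok&(h>lo)&(h<hi);p=W[m]
      if len(p): print('  ',lo,hi,len(p),'min',p.min(0).round(4),'max',p.max(0).round(4),'mid',((p.min(0)+p.max(0))/2).round(4))
    t=cv2.resize(I[:,:,::-1],None,fx=8,fy=8,interpolation=cv2.INTER_NEAREST)
    t=cv2.copyMakeBorder(t,0,540-t.shape[0],0,0,cv2.BORDER_CONSTANT); tiles.append(t)
  im=np.hstack(tiles); im=cv2.resize(im,(800,int(im.shape[0]*800/im.shape[1])));cv2.imwrite('pics/z_'+f+'.png',im)
E
```

```text
scene0 btn zmax [-0.0004  0.0126  0.0928  0.0963]
   0.075 0.095 128 min [ 0.4584 -0.3214  0.0784] max [ 0.4962 -0.2846  0.0949] mid [ 0.4773 -0.303   0.0867]
   0.046 0.052 276 min [ 0.421  -0.3572  0.0463] max [ 0.5313 -0.2483  0.052 ] mid [ 0.4761 -0.3028  0.0491]
scene0 guide zmax [-0.0002  0.004   0.07    0.074 ]
   0.036 0.075 150 min [ 0.546  -0.0555  0.036 ] max [ 0.6574 -0.0264  0.074 ] mid [ 0.6017 -0.0409  0.055 ]
   0.003 0.075 775 min [ 0.4247 -0.0781  0.003 ] max [0.6574 0.0372 0.074 ] mid [ 0.5411 -0.0204  0.0385]
scene0 gauge zmax [-0.0001  0.0053  0.0793  0.0895]
   0.066 0.09 98 min [0.414  0.2539 0.0661] max [0.4467 0.2854 0.0895] mid [0.4303 0.2696 0.0778]
   0.036 0.044 236 min [0.3864 0.229  0.0361] max [0.4698 0.3108 0.0439] mid [0.4281 0.2699 0.04  ]
side0 btn zmax [-0.0021  0.0278  0.0911  0.0943]
   0.075 0.095 291 min [ 0.457  -0.3217  0.0766] max [ 0.4945 -0.2831  0.0943] mid [ 0.4758 -0.3024  0.0855]
   0.046 0.052 1015 min [ 0.4228 -0.3986  0.046 ] max [ 0.5319 -0.2502  0.052 ] mid [ 0.4773 -0.3244  0.049 ]
side0 guide zmax [-0.0026  0.001   0.0674  0.0715]
   0.036 0.075 162 min [ 0.5466 -0.0513  0.0363] max [ 0.5724 -0.0234  0.0715] mid [ 0.5595 -0.0373  0.0539]
   0.003 0.075 585 min [ 0.5257 -0.0708  0.003 ] max [0.673  0.0321 0.0715] mid [ 0.5994 -0.0193  0.0373]
side0 gauge zmax [-0.0029  0.0016  0.0766  0.0869]
   0.066 0.09 110 min [0.4105 0.2535 0.0661] max [0.4427 0.2781 0.0869] mid [0.4266 0.2658 0.0765]
   0.036 0.044 331 min [0.3864 0.2304 0.0361] max [0.4678 0.3129 0.0436] mid [0.4271 0.2716 0.0399]
```

View pics/z_scene0.png

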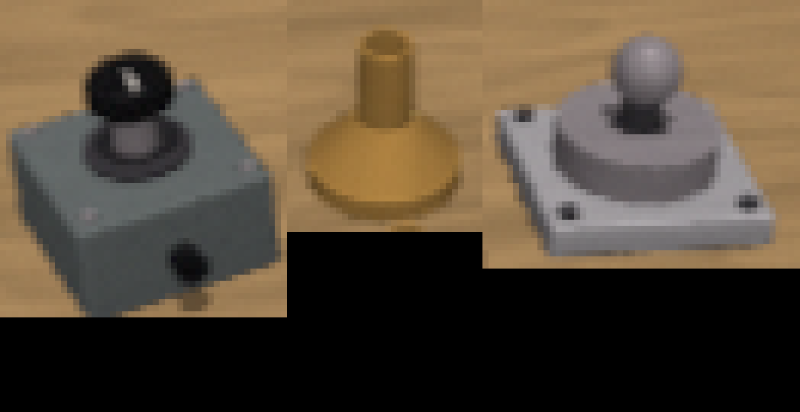

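View pics/z_side0.png

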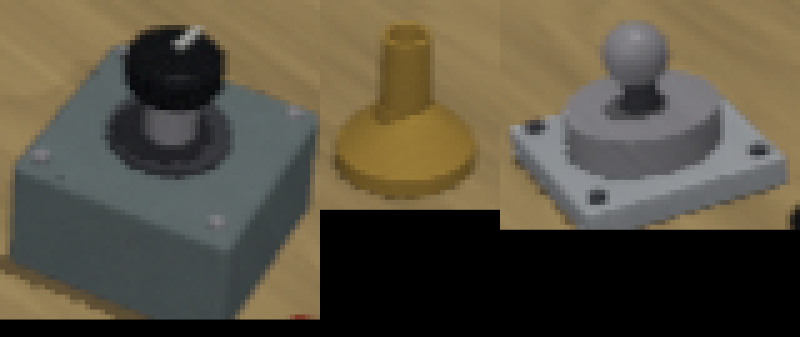

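```bash
R="-26 -30.5 0 0 85"; python3 -m jog '-13 -15 0 0 85;-26 -30.5 0 0 85;-26 -30.5 0 0 85;-26 -30.5 0 0 85;-26 -30.5 0 0 85;-26 -30.5 0 0 85;-26 -30.5 0 0 85;-26 -30.5 0 0 85'; python3 -m jog '-26 -30.5 0 0 85;-26 -30.5 0 0 85;-26 -30.5 0 0 85;-26 -30.5 0 0 85;-26 -30.5 0 0 85;-26 -30.5 0 0 85;-26 -30.5 0 0 85;-26 -30.5 0 0 85'
python3 - <<'E'
from h import *
for f,b in (('scene0',(276,208,308,246)),('side0',(258,210,294,252))):
    s=load(f);W,I,ok=cloud(s,b);hsv=cv2.cvtColor(I,cv2.COLOR_RGB2HSV)
    for lo,hi in((.04,.073),(.001,.012),(.012,.03)):
        m=ok&(W[...,2]>lo)&(W[...,2]<hi)&(np.hypot(W[...,0]-.56,W[...,1]+.038)<.037)
        p=W[m]
        A=np.c_[2*p[:,:2],np.ones(len(p))];x=np.linalg.lstsq(A,(p[:,:2]**2).sum(1),rcond=None)[0]
        print(f,lo,len(p),p.min(0).round(4),p.max(0).round(4),'circ',x[:2].round(4),np.sqrt(x[2]+x[:2]@x[:2]).round(4))
print(env.get_state()['tool_pos'],env.get_state()['joints'].round(3))
E
```

```text
time_s: 0.95
tool_pos: [0.2865, 0.2079, 0.2312]
tool_rot: [0.0, 0.178, 0.984, -0.0]
ft_force: [1.2, 0.8, 0.5]
gripper_width: 0.0851
time_s: 1.75
tool_pos: [0.3959, -0.0937, 0.2312]
tool_rot: [0.0, 0.178, 0.984, 0.0]
ft_force: [1.1, -0.2, 0.9]
gripper_width: 0.0849
scene0 0.04 119 [ 0.546  -0.0493  0.0401] [ 0.5755 -0.0264  0.073 ] circ [ 0.56   -0.0369] 0.0107
scene0 0.001 112 [ 0.5453 -0.0743  0.0011] [ 0.5958 -0.0021  0.0119] circ [ 0.5575 -0.0371] 0.0344
scene0 0.012 242 [ 0.5383 -0.0693  0.012 ] [ 0.5942 -0.0047  0.0299] circ [ 0.5629 -0.0372] 0.0239
side0 0.04 148 [ 0.5466 -0.0513  0.0401] [ 0.5724 -0.0234  0.0715] circ [ 0.5604 -0.0368] 0.0107
side0 0.001 133 [ 0.5245 -0.073   0.0011] [ 0.5958 -0.0072  0.012 ] circ [ 0.5608 -0.0363] 0.0328
side0 0.012 274 [ 0.5287 -0.0694  0.012 ] [ 0.5899 -0.0111  0.03  ] circ [ 0.558  -0.0401] 0.0218
[ 0.39592009 -0.09374059  0.23124438] [-0.233 -0.097 -0.266  1.401  0.     0.126]
```

```bash
python3 -m jog '-26 -30 0 0 85;-26 -30 0 0 85;-26 -30 0 0 85;-26 -30 0 0 85;-26 -28 0 0 85;-16 -16 0 0 85;0 0 0 0 85;0 0 0 0 85'
python3 - <<'E'
from h import *
s=snap('wrist','wrist1');st=env.get_state();print(st['tool_pos'],st['joints'].round(3))
print(proj(s,[.4765,-.3028,.083]),np.round(s['camera_from_world'],3).tolist())
E
```

```text
time_s: 2.55
tool_pos: [0.4749, -0.2967, 0.2306]
tool_rot: [-0.001, 0.178, 0.984, 0.0]
ft_force: [-0.8, 0.1, 1.1]
gripper_width: 0.0853
[ 0.47476256 -0.2962202   0.23096745] [-0.558  0.193  0.039  1.418  0.    -0.2  ]
(np.float64(275.4992005063612), np.float64(201.27248946572652)) [[0.351, 0.936, -0.0, 0.113], [-0.891, 0.334, -0.307, 0.563], [-0.288, 0.108, 0.952, -0.212], [0.0, 0.0, 0.0, 1.0]]
```

View pics/wrist1.png

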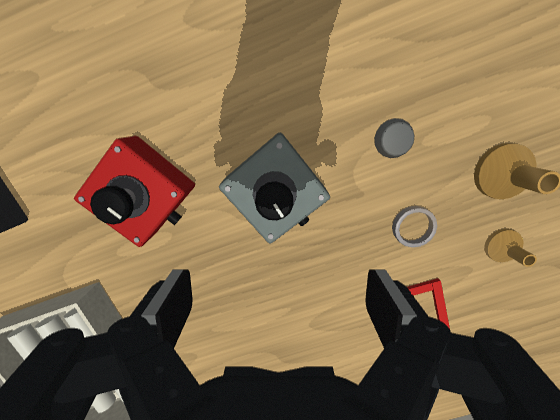

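The wrist view shows the grey button's head at (275,201), which matches my projected estimate. I'm descending to grip the head.

```bash
python3 -m jog '-4 -5.6 30 0 85;0 0 40 0 85;0 0 40 0 85;0 0 38 0 85;0 0 20 0 85;0 0 0 0 70;0 0 0 0 60;0 0 0 0 60' 20
python3 - <<'E'
from h import *
s=snap('wrist','wrist2');snap('side','side2');st=env.get_state();print(st['tool_pos'],st['ft_force'],st['gripper_width'])
E
```

```text
time_s: 3.4
tool_pos: [0.478, -0.3036, 0.0654]
tool_rot: [0.001, 0.178, 0.984, -0.001]
ft_force: [0.0, 0.1, 0.7]
gripper_width: 0.06
[ 0.47800715 -0.30381261  0.06527678] [ 0.18153853 -0.14689776  0.1150242 ] 0.059779158233845914
```

View pics/wrist2.png

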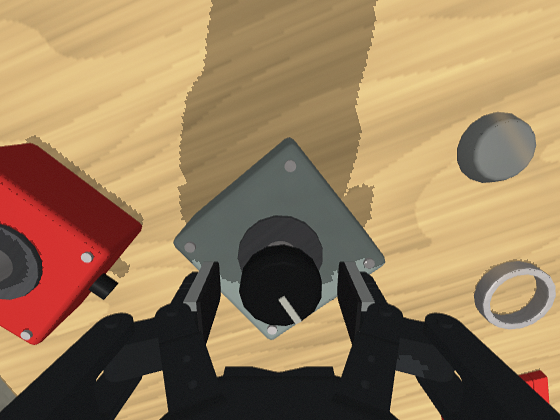

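View pics/side2.png

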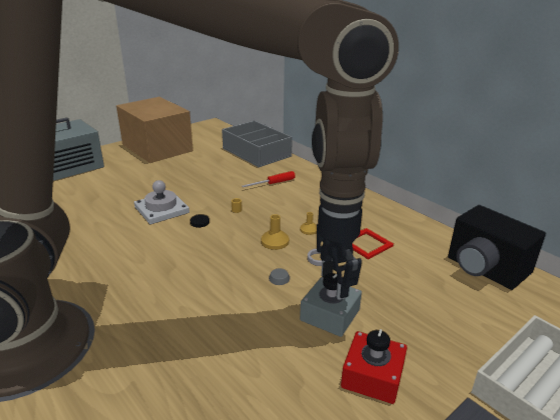

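The head (280,285) is centred between the fingers. Next I close on it.

```bash
python3 -m jog '1.5 0 1 0 50;0 0 0 0 34;0 0 0 0 34;0 0 0 0 34;0 0 0 0 34' 20; python3 -m jog '0 0 3 0 34;0 0 3 0 34;0 0 1.5 0 34;0 0 0 0 34;0 0 0 0 34'; python3 -c "
from plant import env
s=env.get_state();print(s['tool_pos'],s['ft_force'],s['moment'],s['gripper_width'])"
```

```text
time_s: 4.0
tool_pos: [0.4759, -0.3022, 0.0626]
tool_rot: [0.0, 0.178, 0.984, 0.001]
ft_force: [2.2, 4.6, 3.5]
gripper_width: 0.0368
time_s: 4.5
tool_pos: [0.4762, -0.3023, 0.0572]
tool_rot: [0.001, 0.178, 0.984, 0.0]
ft_force: [-3.1, 7.8, 17.0]
gripper_width: 0.0369
[ 0.47615781 -0.30230805  0.05715796] [-3.1112498   7.7833942  17.02217985] [ 1.56930294  0.62717452 -0.03226659] 0.03691387043733507
```

```bash
python3 -m jog '0 0 1.5 0 34;0 0 0 0 34;0 0 0 0 34'
python3 - <<'E'
from h import *
s=snap('side','side3');snap('scene','scene3')
a=s['img'][220:330,290:380,::-1];b=load('scene3')['img'][180:245,150:220,::-1]
cv2.imwrite('pics/z3.png',np.hstack([cv2.resize(a,(440,540)),cv2.resize(b,(355,540))[:, :355]]))
print(env.get_state()['tool_pos'],env.get_state()['ft_force'])
E
```

```text
time_s: 4.8
tool_pos: [0.4763, -0.3023, 0.0568]
tool_rot: [0.002, 0.178, 0.984, 0.0]
ft_force: [-5.8, 9.1, 24.2]
gripper_width: 0.0366
[ 0.47634423 -0.30226853  0.05679605] [-5.72995474  9.82873594 24.46613528]
```

View pics/z3.png

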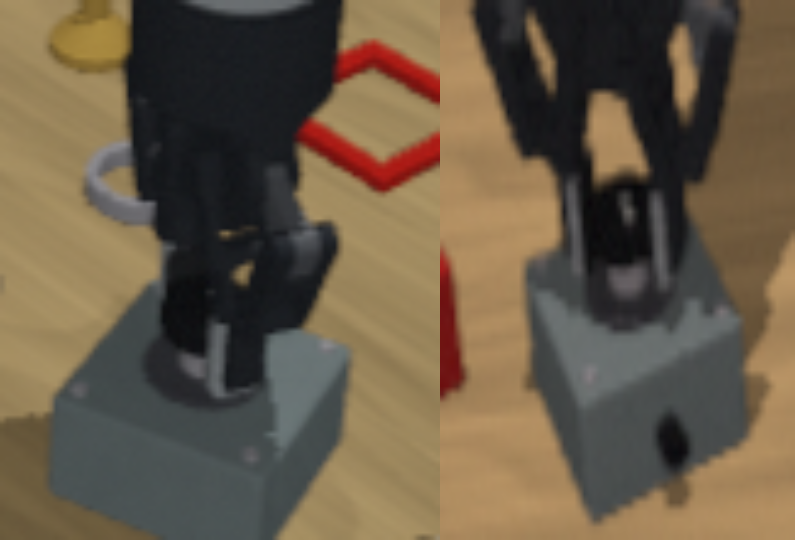

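Run:
```python
from h import *
w=snap('wrist','wrist3')
for f,b in(('wrist3',(240,240,320,325)),('wrist2',(240,240,320,325))):
    W,I,ok=cloud(load(f),b);m=ok&(np.hypot(W[...,0]-.4765,W[...,1]+.3028)<.014)&(W[...,2]>.07);print(f,m.sum(),np.percentile(W[...,2][m],[5,25,50,75,95]).round(4))
    m=ok&(W[...,2]>.045)&(W[...,2]<.0525)
    print(np.median(W[...,2][m]))
im=load('wrist3')['img'][200:400,180:380,::-1];cv2.imwrite('pics/z4.png',cv2.resize(im,(600,600)))
```

```text
wrist3 2578 [0.0854 0.0859 0.0863 0.0868 0.0876]
0.05081230187710584
wrist2 2711 [0.0914 0.092  0.0924 0.0929 0.0937]
0.05068089276193541
```

View pics/z4.png

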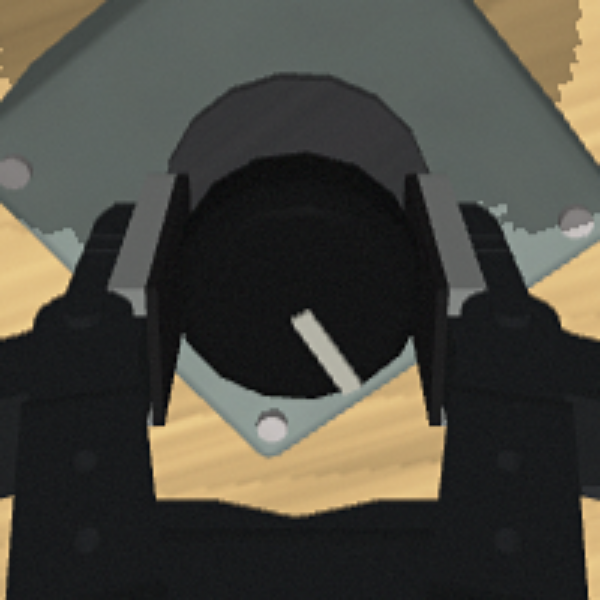

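```bash
python3 -m jog '0 0 -5 0 34;0 0 -5.5 0 34;0 0 0 0 34;0 0 0 0 34'
python3 - <<'E'
from h import *
w=snap('wrist','wrist5')
for f,b in(('wrist5',(240,240,320,325)),):
    W,I,ok=cloud(load(f),b);m=ok&(np.hypot(W[...,0]-.4765,W[...,1]+.3028)<.014)&(W[...,2]>.07);print(f,m.sum(),np.percentile(W[...,2][m],[5,25,50,75,95]).round(4))
print(env.get_state()['tool_pos'],env.get_state()['ft_force'],env.get_state()['moment'],env.get_state()['joints'])
E
```

```text
time_s: 5.35
tool_pos: [0.4759, -0.3022, 0.0635]
tool_rot: [0.0, 0.178, 0.984, 0.001]
ft_force: [2.5, 4.1, 0.6]
gripper_width: 0.0364
wrist5 2559 [0.0915 0.092  0.0924 0.0929 0.0937]
[ 0.47591145 -0.30219424  0.06350652] [2.54598072 4.25023758 1.26173915] [ 0.8436534  -0.50139628 -0.06517098] [-0.56656757  0.24966784 -0.26131302  1.06019477  0.00157165 -0.20924629]
```

The button is back up at 92.4 mm. Next, the clockwise twist: tool z points down, so positive roll is clockwise from above.

```bash
python3 -m jog '0 0 0 0.14 34;0 0 0 0.14 34;0 0 0 0.14 34;0 0 0 0.14 34;0 0 0 0 34'
python3 - <<'E'
from h import *
snap('scene','scene6');snap('wrist','wrist6')
s=env.get_state();print(s['tool_rot'],s['ft_force'],s['moment'],s['joints'])
im=load('wrist6')['img'][200:400,180:380,::-1];cv2.imwrite('pics/z6.png',np.hstack([cv2.resize(im,(400,400)),cv2.resize(load('scene6')['img'][190:245,160:215,::-1],(400,400))]))
E
```

```text
time_s: 5.9
tool_pos: [0.4757, -0.3024, 0.0635]
tool_rot: [-0.0, 0.443, 0.897, 0.0]
ft_force: [2.6, 3.7, -0.6]
gripper_width: 0.0364
[-1.38220693e-04  4.41413118e-01  8.97303881e-01  4.29765576e-04] [ 2.29142871  4.53293139 -0.82448117] [ 0.8156517  -0.53177796 -0.07682939] [-5.66783509e-01  2.49569435e-01 -2.61361687e-01  1.06023401e+00
  8.24132670e-04  3.47562266e-01]
```

View pics/z6.png

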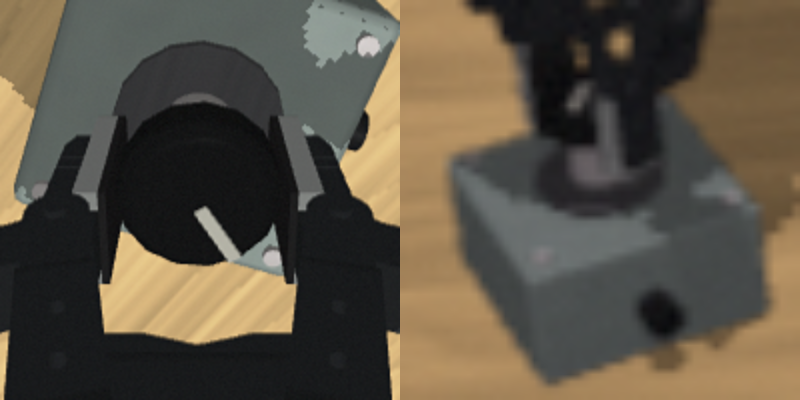

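```bash
python3 -m jog '0 0 0 0.14 34;0 0 0 0.14 34;0 0 0 0.14 34;0 0 0 0 34'; python3 -c "
from plant import env
s=env.get_state();print(s['ft_force'],s['moment'],s['joints'][5])"; python3 -m jog '0 0 0 0.12 34;0 0 0 0.12 34;0 0 0 0 34'
python3 - <<'E'
from h import *
snap('wrist','wrist7')
s=env.get_state();print(s['tool_pos'],s['ft_force'],s['moment'],s['joints'])
im=load('wrist7')['img'][200:400,180:380,::-1];cv2.imwrite('pics/z7.png',cv2.resize(im,(400,400)))
E
```

```text
time_s: 6.4
tool_pos: [0.4755, -0.3027, 0.0635]
tool_rot: [-0.0, 0.619, 0.785, -0.0]
ft_force: [1.3, 3.4, -0.6]
gripper_width: 0.0368
[ 1.28351999  3.43269446 -0.59844633] [ 0.62113784 -0.36082649  0.42733457] 0.7678561187089726
time_s: 6.7
tool_pos: [0.4753, -0.3032, 0.0637]
tool_rot: [0.0, 0.708, 0.706, -0.001]
ft_force: [1.2, 0.9, -1.3]
gripper_width: 0.0365
[ 0.47532481 -0.30323211  0.06370069] [ 0.57550072  0.9766214  -1.05038189] [ 0.13106426 -0.1033281   0.32035722] [-5.67341616e-01  2.49386670e-01 -2.61230111e-01  1.06021568e+00
 -9.80500784e-04  1.00455556e+00]
```

View pics/z7.png

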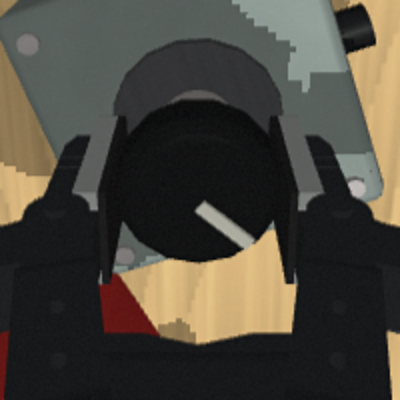

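The wrist moment jumped to 0.43 N m at about 0.98 rad, and after that the head slipped in the jaws. So the twist is at its end stop. I'll release, lift and check.

```bash
python3 -m jog '0 0 0 0 60;0 0 0 0 60;0 0 0 0 60;0 0 -20 0 60;0 0 -40 0 60;0 0 -40 0 50;0 0 0 0 45'
python3 - <<'E'
from h import *
w=snap('wrist','wrist8');sc=snap('scene','scene8');si=snap('side','side8')
st=env.get_state();print(st['tool_pos'],st['ft_force'],st['joints'].round(3),st['gripper_width'])
im=np.hstack([cv2.resize(w['img'],(400,300)),cv2.resize(si['img'][255:335,290:370],(300,300))]);cv2.imwrite('pics/z8.png',im[:,:,::-1])
# pointer line
W,I,ok=cloud(w,(0,0,560,420));r=np.hypot(W[...,0]-.4765,W[...,1]+.3028);m=ok&(r<.018)&(W[...,2]>.085)&(I.min(2)>90)
p=W[m];print(m.sum(),np.median(p,0) if len(p) else 0)
d=p[:,:2]-p[:,:2].mean(0)
print('ptr now',np.linalg.svd(d)[2][0], p[:,:2].mean(0)-[.4765,-.3028])
w1=load('wrist1');W,I,ok=cloud(w1,(0,0,560,420));r=np.hypot(W[...,0]-.4765,W[...,1]+.3028);m=ok&(r<.018)&(W[...,2]>.085)&(I.min(2)>90)
p=W[m];d=p[:,:2]-p[:,:2].mean(0);print('ptr before',len(p),np.linalg.svd(d)[2][0],p[:,:2].mean(0)-[.4765,-.3028])
# small guide
for s,b in((load('scene0'),(283,245,308,268)),(load('side0'),(298,208,322,236))):
    W,I,ok=cloud(s,b)
    hs=cv2.cvtColor(I,cv2.COLOR_RGB2HSV);m=ok&(W[...,2]>.003)&(W[...,0]>.6);p=W[m];print('small',len(p),np.percentile(p,[2,98],axis=0).round(3).tolist())
E
```

```text
time_s: 7.45
tool_pos: [0.4779, -0.3045, 0.1699]
tool_rot: [0.005, 0.709, 0.705, 0.001]
ft_force: [0.7, 0.0, 0.0]
gripper_width: 0.045
[ 0.47544815 -0.3029111   0.16354593] [ 0.10393716  0.12216815 -0.53974948] [-0.567  0.206 -0.092  1.273 -0.     1.01 ] 0.04526676749853995
77 [ 0.48083636 -0.30881914  0.09377701]
ptr now [ 0.75048921 -0.66088271] [ 0.00456975 -0.00621393]
ptr before 51 [0.98298983 0.18365998] [0.00719321 0.00050446]
small 352 [[0.606, -0.072, 0.003], [0.682, -0.012, 0.05]]
small 233 [[0.639, -0.072, 0.004], [0.676, -0.036, 0.048]]
```

View pics/z8.png

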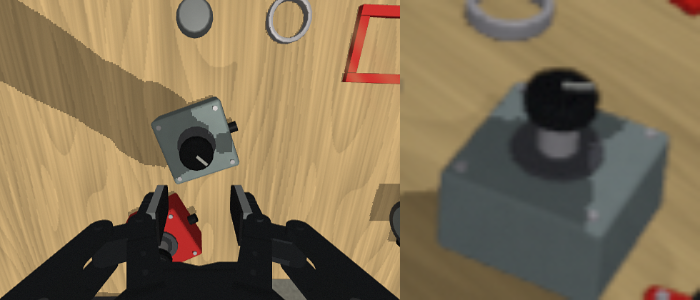

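Pointer turned 0.91 rad clockwise and the head is up, consistent with the stop. I'm moving to the large guide.

```bash
python3 -m jog '30 10 0 0 45;44 14 0 0 45;44 14 0 0 45;44 14 0 0 45;44 14 0 0 45;44 14 0 0 45;16 4.5 0 0 45;0 0 0 0 45'; python3 -m jog '0 0 0 0 45'
python3 - <<'E'
from h import *
w=snap('wrist','wrist9');st=env.get_state();print(st['tool_pos'],st['tool_rot'],st['joints'].round(3))
print(proj(w,[.56,-.037,.07]))
W,I,ok=cloud(w,(0,0,560,420));m=ok&(W[...,2]>.062)&(W[...,2]<.076)&(np.hypot(W[...,0]-.56,W[...,1]+.037)<.025)
p=W[m];print(m.sum(),p.min(0),p.max(0),(p.min(0)+p.max(0))/2)
E
```

```text
time_s: 8.4
tool_pos: [0.5616, -0.0354, 0.1621]
tool_rot: [-0.001, 0.708, 0.706, -0.001]
ft_force: [-0.3, -0.2, -0.2]
gripper_width: 0.0446
time_s: 8.5
tool_pos: [0.5612, -0.0378, 0.1627]
tool_rot: [-0.001, 0.709, 0.705, -0.001]
ft_force: [-0.1, 0.4, 0.2]
gripper_width: 0.0448
[ 0.56123986 -0.03836261  0.16298113] [-4.01569613e-04  7.09772835e-01  7.04430131e-01 -7.42678617e-04] [-6.800e-02  2.060e-01 -9.400e-02  1.273e+00 -1.000e-03  1.510e+00]
(np.float64(277.61484862101344), np.float64(212.00455920306698))
422 [ 0.54719868 -0.04899698  0.06206637] [ 0.57019973 -0.02504879  0.07246772] [ 0.55869921 -0.03702288  0.06726705]
```

View pics/wrist9.png

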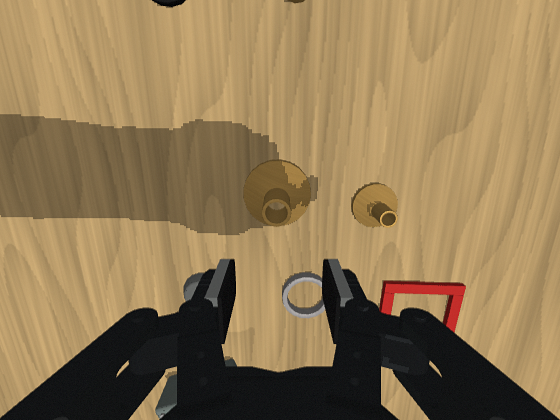

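The guide's spout top is at (277,212), as predicted. I'm descending and gripping.

```bash
python3 -m jog '1.3 -1.5 30 0 45;0 0 40 0 45;0 0 35 0 45;0 0 19 0 45;0 0 0 0 45;0 0 0 0 45' 40;  python3 -m jog '0 0 0 0 32;0 0 0 0 18;0 0 0 0 18;0 0 0 0 18;0 0 0 0 18' 40
python3 - <<'E'
from h import *
w=snap('wrist','wrist10');si=snap('side','side10');st=env.get_state();print(st['tool_pos'],st['ft_force'],st['gripper_width'])
cv2.imwrite('pics/z10.png',np.hstack([cv2.resize(w['img'][150:400,150:400],(400,400)),cv2.resize(si['img'][170:270,220:320],(400,400))])[:,:,::-1])
E
```

```text
time_s: 9.15
tool_pos: [0.5602, -0.0374, 0.0402]
tool_rot: [-0.0, 0.71, 0.704, -0.0]
ft_force: [-0.2, 0.5, 0.3]
gripper_width: 0.0449
time_s: 9.65
tool_pos: [0.5615, -0.0367, 0.0417]
tool_rot: [0.002, 0.71, 0.705, 0.001]
ft_force: [-2.4, -2.4, 6.7]
gripper_width: 0.0227
[ 0.56147603 -0.03667168  0.04163332] [-1.27412038 -1.28552333  6.70695651] 0.02293779334087896
```

View pics/z10.png

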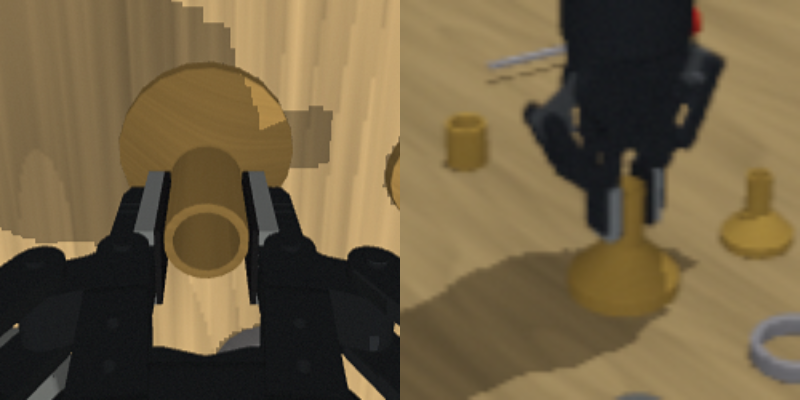

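```bash
python3 -m jog '0 0 -5 0 18;0 0 -15 0 18;0 0 -35 0 18;0 0 -40 0 18;0 0 -35 0 18;0 0 0 0 18;0 0 0 0 18' 60; python3 -m jog '35 -15 0 0 18;46 -20 0 0 18;46 -20 0 0 18;46 -20 0 0 18;30 -13 0 0 18;0 0 0 0 18;0 0 0 0 18;0 0 0 0 18';python3 - <<'E'
from h import *
w=snap('wrist','wrist11');si=snap('side','side11');st=env.get_state();print(st['tool_pos'],st['tool_rot'],st['ft_force'],st['gripper_width'],st['joints'].round(3))
cv2.imwrite('pics/z11.png',np.hstack([w['img'][:,:],cv2.resize(si['img'][60:260,80:280],(240,240)).repeat(1,0) if 0 else cv2.copyMakeBorder(cv2.resize(si['img'][60:260,80:280],(240,240)),0,180,0,0,cv2.BORDER_CONSTANT)])[:,:,::-1])
print(proj(w,[.428,.270,.04]),proj(w,[.428,.27,.086]))
E
```

```text
time_s: 10.45
tool_pos: [0.5609, -0.036, 0.1706]
tool_rot: [0.001, 0.709, 0.705, 0.001]
ft_force: [0.0, -0.5, -2.2]
gripper_width: 0.0225
time_s: 11.25
tool_pos: [0.4738, 0.1664, 0.1687]
tool_rot: [-0.0, 0.71, 0.704, -0.001]
ft_force: [0.1, -0.7, -1.0]
gripper_width: 0.0225
[0.47421662 0.16605505 0.16917876] [-1.41886273e-04  7.10158576e-01  7.04041571e-01 -4.92251135e-04] [-0.85860146 -0.27566824 -1.58981359] 0.022116836679331037 [ 0.337  0.091 -0.214  1.266 -0.     1.916]
(np.float64(222.52831139176538), np.float64(79.85972423077041)) (np.float64(210.58895727297346), np.float64(72.82284485102838))
```

View pics/z11.png

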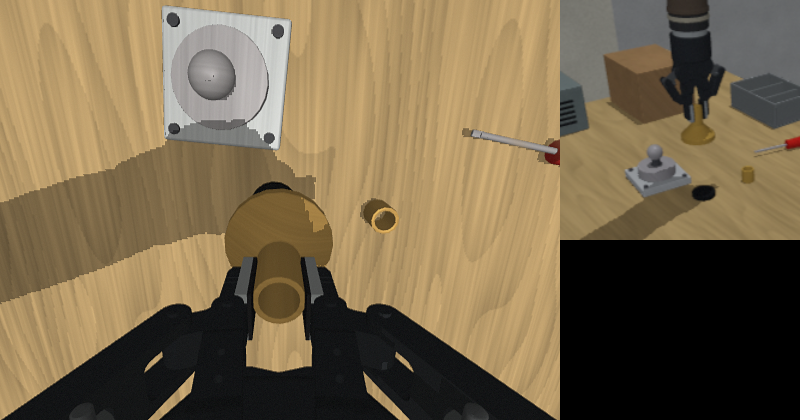

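Wrist view: gauge plate around (220,78) with its ball at (212,76), and the guide is in hand, upright. I'm measuring both relative to the tool.

Run:
```python
from h import *
def circ(p):
    A=np.c_[2*p,np.ones(len(p))];x=np.linalg.lstsq(A,(p**2).sum(1),rcond=None)[0];return x[:2],np.sqrt(x[2]+x[:2]@x[:2])
w=load('wrist11');W,I,ok=cloud(w,(0,0,560,420));r=np.hypot(W[...,0]-.428,W[...,1]-.27)
m=ok&(r<.048)&(abs(W[...,2]-.04)<.003);p=W[m];print('plate',len(p),p.min(0),p.max(0),np.median(p[:,2]))
cs,_=cv2.findContours(m.astype(np.uint8),cv2.RETR_EXTERNAL,cv2.CHAIN_APPROX_NONE);c=max(cs,key=len)[:,0];q=np.array([W[v,u,:2] for u,v in c]);print('plate circ',circ(q), cv2.minEnclosingCircle((q*1000).astype(np.float32)))
m=ok&(r<.03)&(W[...,2]>.062);p=W[m];A=np.c_[2*p,np.ones(len(p))];x=np.linalg.lstsq(A,(p**2).sum(1),rcond=None)[0];print('ball sphere',len(p),x[:3],np.sqrt(x[3]+x[:3]@x[:3]),p.max(0))
# base top
m=ok&(abs(W[...,2]-.018)<.003)&(r<.085)&(I.min(2)>120);ys,xs=np.nonzero(m);pts=W[m][:,:2];print('base',cv2.minAreaRect((pts*1000).astype(np.float32)))
tp=np.array([.4742,.16605]);r=np.hypot(W[...,0]-tp[0],W[...,1]-tp[1]);hs=cv2.cvtColor(I,cv2.COLOR_RGB2HSV)
br=ok&(r<.04)&(hs[...,1]>110)&(W[...,2]>.12)&(hs[...,2]>60)
p=W[br];print('guide z',np.percentile(p[:,2],[0,1,5,50,95,99,100]).round(4))
zt=np.percentile(p[:,2],99)
for lo,hi in((zt-.004,zt+.004),(zt-.075,zt-.059),(zt-.057,zt-.042)):
    k=p[(p[:,2]>lo)&(p[:,2]<hi)];
    if len(k)>20: print(lo.round(4),len(k),k.min(0).round(4),k.max(0).round(4),circ(k[:,:2]))
```

```text
plate 6079 [0.38536662 0.23096629 0.0370115 ] [0.46472913 0.30975106 0.0429945 ] 0.0408888370285031
plate circ (array([0.42541244, 0.27035955]), np.float64(0.03928264206933064)) ((425.21734619140625, 270.4615783691406), 39.9608154296875)
ball sphere 1900 [0.42532242 0.27042683 0.07041849] 0.0165388440486596 [0.44203436 0.28680561 0.08860979]
base ((425.1359558105469, 270.7052001953125), (108.95984649658203, 109.66291809082031), 83.81373596191406)
guide z [0.1277 0.1319 0.1383 0.1531 0.1979 0.1985 0.2568]
0.1945 1178 [0.4622 0.1538 0.1945] [0.4847 0.1787 0.1996] (array([0.47353505, 0.16681465]), np.float64(0.01043274554178083))
0.1235 808 [0.4399 0.1512 0.1277] [0.5067 0.2    0.1395] (array([0.47322519, 0.16650548]), np.float64(0.03275199012158932))
0.1415 3830 [0.4423 0.154  0.1415] [0.5037 0.1972 0.1565] (array([0.4731235, 0.1677578]), np.float64(0.022933464785106796))
```

```bash
python3 -m jog '35 -16 0 0 18;40 -18 0 0 18;28 -13.5 0 0 18;0 0 15 0 18;0 0 15 0 18;0 0 0 0 18;0 0 0 0 18'; python3 -m jog '0 0 0 0 18;0 0 0 0 18'
python3 - <<'E'
from h import *
w=snap('wrist','wrist12');si=snap('side','side12');sc=snap('scene','scene12');st=env.get_state();print(st['tool_pos'],st['tool_rot'],st['ft_force'],st['gripper_width'],st['joints'].round(3))
cv2.imwrite('pics/z12.png',np.hstack([cv2.resize(x,(390,390),interpolation=cv2.INTER_CUBIC) for x in (sc['img'][120:220,335:435],si['img'][130:230,110:210])])[:,:,::-1])
E
```

```text
time_s: 12.05
tool_pos: [0.4275, 0.2696, 0.1398]
tool_rot: [-0.0, 0.71, 0.704, -0.0]
ft_force: [0.1, 0.0, -1.9]
gripper_width: 0.0223
time_s: 12.25
tool_pos: [0.4279, 0.2702, 0.1406]
tool_rot: [0.0, 0.71, 0.704, 0.001]
ft_force: [-0.6, 0.3, -0.8]
gripper_width: 0.0222
[0.42757307 0.27034112 0.1402731 ] [6.86753261e-05 7.09716497e-01 7.04487285e-01 3.91636731e-04] [-0.74739506  0.34251717 -1.28186571] 0.02226907176224193 [ 0.564  0.105 -0.263  1.202  0.     2.142]
```

View pics/z12.png

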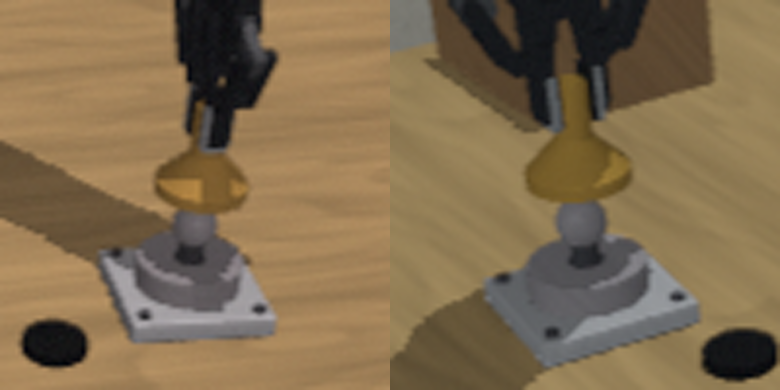

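View pics/wrist12.png

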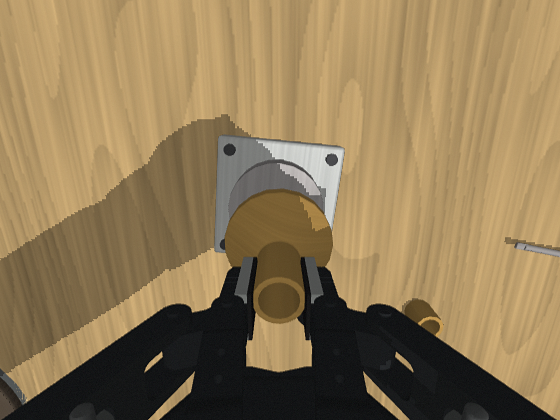

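```bash
cat > m.py <<'E'
from h import *
from scipy.optimize import least_squares
def circ(p,r):
    f=least_squares(lambda c:np.hypot(p[:,0]-c[0],p[:,1]-c[1])-r,p.mean(0),loss='soft_l1',f_scale=.001);return f.x.round(4),np.abs(f.fun).mean().round(4)
def meas(name,zr):
    s=load(name)
    W,I,ok=cloud(s,(0,0,560,420));r=np.hypot(W[...,0]-.427,W[...,1]-.27)
    hs=cv2.cvtColor(I,cv2.COLOR_RGB2HSV);sat=hs[...,1]
    # plate side wall z .022-.036
    m=ok&(r<.046)&(r>.03)&(W[...,2]>.022)&(W[...,2]<.036)&(sat<90);p=W[m]; 
    print(name,'plate wall',len(p),circ(p[:,:2],.040) if len(p)>20 else '')
    m=ok&(r<.05)&(abs(W[...,2]-.04)<.003)&(sat<90);k=W[m];print('  plate top',len(k),((k.min(0)+k.max(0))/2).round(4) if len(k) else '')
    m=ok&(r<.022)&(W[...,2]>.055)&(W[...,2]<.09)&(sat<90);p=W[m]
    if len(p)>15:
        f=least_squares(lambda c:np.linalg.norm(p-c,axis=1)-.017,[.427,.27,.069]);print('  ball',len(p),f.x.round(4))
    m=ok&(r<.06)&(sat>110)&(W[...,2]>zr-.004)&(W[...,2]<zr+.075);p=W[m];
    for lo,hi,R in((.001,.009,.034),(.036,.072,.012)):
        k=p[(p[:,2]>zr+lo)&(p[:,2]<zr+hi)]
        if len(k)>10:print('  guide',lo,len(k),circ(k[:,:2],R))
    k=p[(p[:,2]>zr+.012)&(p[:,2]<zr+.03)]
    if len(k)>20:
        f=least_squares(lambda c:np.hypot(k[:,0]-c[0],k[:,1]-c[1])-(.034-(k[:,2]-zr-.010)),[.427,.27],loss='soft_l1',f_scale=.001);print('  cone',len(k),f.x.round(4))
E
python3 - <<'E'
from m import *
for n in('wrist12','side12','scene12'): meas(n,.0995)
for n in('side0','scene0'): meas(n,.2)
E
```

```text
wrist12 plate wall 157 (array([0.4252, 0.2702]), np.float64(0.0001))
  plate top 2314 [0.4249 0.2873 0.04  ]
  guide 0.001 196 (array([0.4275, 0.2695]), np.float64(0.0001))
  guide 0.036 3472 (array([0.4277, 0.2708]), np.float64(0.0016))
  cone 4611 [0.4275 0.27  ]
side12 plate wall 147 (array([0.4283, 0.2721]), np.float64(0.0014))
  plate top 310 [0.4272 0.2699 0.0399]
  ball 125 [0.4283 0.2718 0.0688]
  guide 0.001 84 (array([0.4302, 0.272 ]), np.float64(0.0014))
  guide 0.036 113 (array([0.4288, 0.2711]), np.float64(0.0018))
  cone 208 [0.431  0.2734]
scene12 plate wall 133 (array([0.4245, 0.2712]), np.float64(0.0021))
  plate top 153 [0.4276 0.2709 0.04  ]
  ball 88 [0.4251 0.271  0.0713]
  guide 0.001 49 (array([0.4269, 0.2709]), np.float64(0.0012))
  guide 0.036 44 (array([0.4279, 0.2701]), np.float64(0.0018))
  cone 191 [0.4286 0.2702]
side0 plate wall 147 (array([0.4285, 0.2724]), np.float64(0.0014))
  plate top 316 [0.4271 0.2716 0.04  ]
  ball 140 [0.4279 0.2721 0.0686]
scene0 plate wall 126 (array([0.4244, 0.2714]), np.float64(0.0017))
  plate top 167 [0.4295 0.2711 0.04  ]
  ball 109 [0.4248 0.2708 0.0713]
```

All three cameras agree the guide sits about 2.3 mm too far in +x relative to the gauge and is centred in y. I'm correcting that and lowering to just above ball contact.

```bash
python3 -m jog '0 -2.2 0 0 18;0 0 0 0 18;0 0 15 0 18;0 0 15 0 18;0 0 12 0 18;0 0 0 0 18;0 0 0 0 18'
python3 - <<'E'
from m import *
w=snap('wrist','wrist13');si=snap('side','side13');sc=snap('scene','scene13');st=env.get_state();print(st['tool_pos'],st['tool_rot'],st['ft_force'],st['moment'],st['gripper_width'])
for n in('wrist13','side13','scene13'): meas(n,st['tool_pos'][2]-.0407)
cv2.imwrite('pics/z13.png',np.hstack([cv2.resize(x,(390,390),interpolation=cv2.INTER_CUBIC) for x in (sc['img'][120:220,335:435],si['img'][130:230,110:210])])[:,:,::-1])
E
```

```text
time_s: 13.1
tool_pos: [0.425, 0.2704, 0.098]
tool_rot: [-0.0, 0.71, 0.705, -0.0]
ft_force: [-0.7, 0.7, -1.6]
gripper_width: 0.0222
[0.42523055 0.27054429 0.09835536] [4.01453083e-05 7.09553540e-01 7.04651468e-01 2.83736676e-04] [-0.00897347  0.11104668 -1.99090507] [-0.00095198  0.00147761  0.00201538] 0.022480182284170886
wrist13 plate wall 264 (array([0.4253, 0.2702]), np.float64(0.0001))
  plate top 2038 [0.4251 0.2859 0.04  ]
  guide 0.001 248 (array([0.4245, 0.2696]), np.float64(0.0002))
  guide 0.036 3454 (array([0.4246, 0.271 ]), np.float64(0.0016))
  cone 4496 [0.4245 0.2692]
side13 plate wall 152 (array([0.4282, 0.2726]), np.float64(0.0013))
  plate top 231 [0.4272 0.2666 0.0398]
  guide 0.001 82 (array([0.4274, 0.2722]), np.float64(0.0013))
  guide 0.036 107 (array([0.4265, 0.2715]), np.float64(0.0019))
  cone 203 [0.4283 0.2729]
scene13 plate wall 123 (array([0.4246, 0.271 ]), np.float64(0.0018))
  plate top 134 [0.4354 0.271  0.0401]
  guide 0.001 42 (array([0.423 , 0.2712]), np.float64(0.0016))
  guide 0.036 34 (array([0.4258, 0.271 ]), np.float64(0.0014))
  cone 190 [0.426  0.2703]
```

View pics/z13.png

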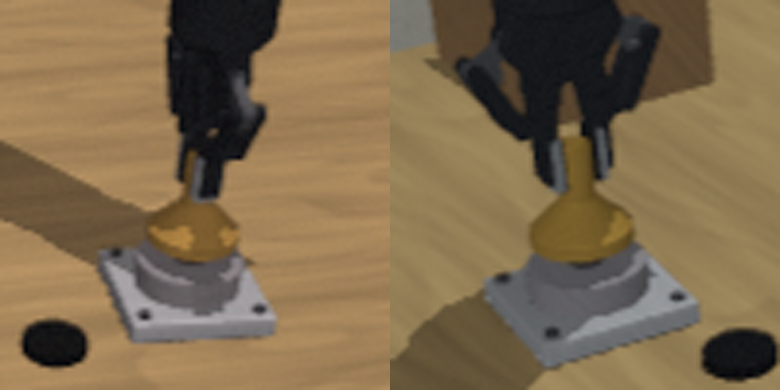

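```bash
python3 -m jog '0.4 0.6 2 0 18;0 0 2 0 18;0 0 2 0 18;0 0 2 0 18;0 0 2 0 18;0 0 0 0 18;0 0 0 0 18'; python3 -c "
from plant import env
s=env.get_state();print(s['tool_pos'],s['ft_force'],s['moment'])"; python3 -m jog '0 0 2 0 18;0 0 2 0 18;0 0 1 0 18;0 0 0 0 18;0 0 0 0 18';python3 -c "
from plant import env
s=env.get_state();print(s['tool_pos'],s['ft_force'],s['moment'])"
```

```text
time_s: 13.95
tool_pos: [0.4259, 0.271, 0.0882]
tool_rot: [0.0, 0.71, 0.705, 0.0]
ft_force: [-1.0, -0.6, 5.4]
gripper_width: 0.0221
[0.42588475 0.27099059 0.08819079] [-0.96563502 -0.55463219  5.43431584] [-0.06160297  0.27510045  0.00734096]
time_s: 14.45
tool_pos: [0.4259, 0.271, 0.0835]
tool_rot: [0.0, 0.71, 0.705, 0.001]
ft_force: [-1.6, -0.4, 7.8]
gripper_width: 0.0222
[0.42590312 0.27102889 0.0834515 ] [-1.59486289 -0.3640616   7.77522833] [-0.07883718  0.4215727   0.00325939]
```

```bash
python3 -m jog '0 -0.3 1 0 18;0 0 1 0 18;0 0 0 0 18;0 0 0 0 18'; python3 -m jog '0 0 0.5 0 18;0 0 0.5 0 18;0 0 0 0 18;0 0 0 0 18'; python3 -m jog '0 0 0.5 0 18;0 0 0 0 18;0 0 0 0 18'; python3 -m jog '0 0 0.5 0 18;0 0 0 0 18;0 0 0 0 18'; python3 -c "
from plant import env
s=env.get_state();print(s['tool_pos'],s['ft_force'],s['moment'])"
```

```text
time_s: 14.85
tool_pos: [0.4259, 0.2711, 0.0818]
tool_rot: [0.0, 0.71, 0.705, 0.001]
ft_force: [-1.3, -0.8, 9.1]
gripper_width: 0.0224
time_s: 15.25
tool_pos: [0.4259, 0.2711, 0.0817]
tool_rot: [0.0, 0.71, 0.705, 0.001]
ft_force: [-3.5, -2.9, 15.0]
gripper_width: 0.0225
time_s: 15.55
tool_pos: [0.4259, 0.2711, 0.0817]
tool_rot: [0.0, 0.71, 0.705, 0.001]
ft_force: [-4.6, -3.3, 18.3]
gripper_width: 0.0223
time_s: 15.85
tool_pos: [0.4259, 0.2711, 0.0816]
tool_rot: [0.0, 0.71, 0.705, 0.001]
ft_force: [-6.1, -4.3, 22.8]
gripper_width: 0.0222
[0.42588801 0.27107713 0.08161652] [-6.08866654 -4.34743168 22.83566969] [-8.16330154e-01  1.35720389e+00  4.99144738e-04]
```

```bash
python3 -m jog '-0.3 -0.5 -0.4 0 18;0 0 0 0 18;0 0 0 0 18;0 0 0 0 18'
python3 - <<'E'
from m import *
w=snap('wrist','wrist14');si=snap('side','side14');sc=snap('scene','scene14');st=env.get_state();print(st['tool_pos'],st['tool_rot'],st['ft_force'],st['moment'],st['gripper_width'])
for n in('wrist14','side14','scene14'): meas(n,.04)
W,I,ok=cloud(w,(0,0,560,420));hs=cv2.cvtColor(I,cv2.COLOR_RGB2HSV)
m=ok&(hs[...,1]>110)&(np.hypot(W[...,0]-.4255,W[...,1]-.2705)<.014)&(W[...,2]>.1)&(W[...,2]<.12);p=W[m]
p=p[p[:,2]>np.percentile(p[:,2],99)-.003];A=np.c_[p[:,:2],np.ones(len(p))];print('spout top z',p[:,2].min(),p[:,2].max(),np.median(p[:,2]))
m=ok&(hs[...,1]>110)&(np.hypot(W[...,0]-.4255,W[...,1]-.2705)<.037)&(W[...,2]>.03)&(W[...,2]<.06);p=W[m];print('low brass',np.percentile(p[:,2],[0,1,5]))
cv2.imwrite('pics/z14.png',np.hstack([cv2.resize(x,(390,390),interpolation=cv2.INTER_CUBIC) for x in (sc['img'][140:220,345:425],si['img'][150:230,120:200])])[:,:,::-1])
E
```

```text
time_s: 16.25
tool_pos: [0.4258, 0.271, 0.0816]
tool_rot: [0.0, 0.71, 0.705, 0.002]
ft_force: [-3.6, -2.2, 18.3]
gripper_width: 0.0222
[0.42579664 0.2710397  0.08162628] [4.31437999e-04 7.09581662e-01 7.04620879e-01 1.75922072e-03] [-2.72599928 -3.11600914 17.99311917] [-0.50057401  0.82483353 -0.00238652] 0.02250776523331953
wrist14 plate wall 326 (array([0.4253, 0.2702]), np.float64(0.0001))
  plate top 2049 [0.4252 0.2798 0.04  ]
  ball 82 [0.4258 0.2884 0.087 ]
  guide 0.001 169 (array([0.4254, 0.2702]), np.float64(0.0001))
  guide 0.036 3449 (array([0.4254, 0.2716]), np.float64(0.0015))
  cone 4731 [0.4254 0.2715]
side14 plate wall 156 (array([0.4283, 0.2725]), np.float64(0.0014))
  plate top 85 [0.4262 0.2637 0.0399]
  ball 18 [0.4268 0.2689 0.087 ]
  guide 0.001 70 (array([0.4289, 0.2724]), np.float64(0.0014))
  guide 0.036 109 (array([0.4274, 0.2716]), np.float64(0.0016))
  cone 210 [0.4284 0.2732]
scene14 plate wall 128 (array([0.4246, 0.2716]), np.float64(0.002))
  plate top 75 [0.4338 0.2697 0.0401]
  guide 0.001 35 (array([0.4235, 0.2722]), np.float64(0.0016))
  guide 0.036 33 (array([0.4265, 0.2717]), np.float64(0.0015))
  cone 187 [0.428  0.2704]
spout top z 0.10909903459394538 0.11776673501468436 0.11080529671472383
low brass [0.04233659 0.04435003 0.04860613]
```

View pics/z14.png

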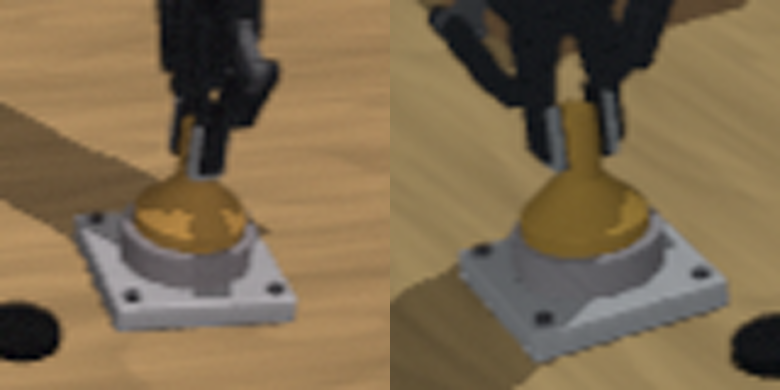

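View pics/wrist14.png

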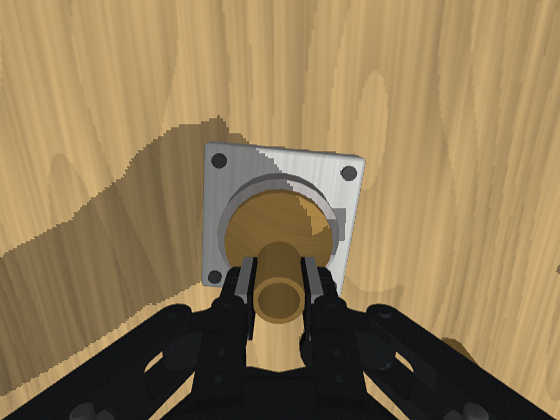

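The rim sits on the plate: the wrist fit puts the rim centre 0.1 mm from the plate centre, and the spout top is at 110.8 mm against an expected 110. Last, a steadiness check and a look at the bystanders and button.

```bash
python3 -m jog '0 0 0 0 18;0 0 0 0 18;0 0 0 0 18;0 0 0 0 18;0 0 0 0 18;0 0 0 0 18'
python3 - <<'E'
from m import *
sc=snap('scene','scene15');a=load('scene0');d=np.abs(sc['img'].astype(int)-a['img']).max(2)>60
for n,b in dict(btn=(160,190,215,245),red=(105,190,158,238),ring=(235,236,265,258),pad=(233,212,257,230),small=(283,243,308,268),cap=(338,200,360,216),tube=(352,220,368,236),frame=(222,268,270,302),driver=(395,240,422,294)).items(): print(n,d[b[1]:b[3],b[0]:b[2]].sum())
W,I,ok=cloud(sc,(165,190,212,242));print('head top',np.percentile(W[...,2][ok],99))
s=env.get_state();print(s['time_s'],s['tool_pos'],s['ft_force'],s['gripper_width'])
E
```

```text
time_s: 17.0
tool_pos: [0.4258, 0.271, 0.0817]
tool_rot: [0.0, 0.71, 0.705, 0.002]
ft_force: [-3.9, -3.0, 17.7]
gripper_width: 0.0229
btn 11
red 0
ring 0
pad 0
small 0
cap 0
tube 0
frame 0
driver 0
head top 0.09384381240823687
17.05 [0.4258036  0.27103401 0.08163527] [-3.1863964  -3.62938921 17.72406943] 0.02229354470476092
```

```bash
python3 -c "
from plant import env
print(env.close_job())"
```

```text
the job is handed in; nothing more can be done
None
```

The job is done and handed in at about 17 s. The gripper still holds the larger brass guide, pressed down on the gauge's stop plate.

- **Button press:** I gripped the grey box's mushroom head and pushed it down. Its top dropped 6.1 mm in the depth images, with 24 N at the hard stop, and then returned to its starting height.
- **Button twist:** I turned it clockwise until the wrist moment rose to 0.43 N m and the head began to slip in the jaws. The white pointer had turned about 0.91 rad, which fits the end stop if the head started near 0.14 rad.
- **Guide:** I moved the guide over the gauge mouth down, corrected it by about 2 mm after looking with all three cameras, and pressed down to a hard stop.
- **Final checks:**
  - The rim centre was within about 0.1 mm of the plate centre in the wrist view, and the tool stayed level.
  - The upward push stayed steady at about 18 N, of which about 10 N is the plunger spring. A sideways load of 3–4 N remained.
  - The six bystanders, the small guide and the red box showed no change in the scene image.
- **Disagreements:**
  - The cameras placed the gauge up to about 3.5 mm apart, so I used same-camera relative measurements.
  - The spout fits hinted at about 1 mm of lean, but with poor residuals.

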